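# Lay the enclosure on its back on the paint rest

### The arm

A 6-joint arm with a two-finger parallel gripper is mounted at the origin on a cart in front of the work surface, level with it; the furniture and walls round the work are solid. World frame = base frame: x ahead of the robot, y to its left, z up, the work surface at z = 0. Lengths are in mm, angles in rad, forces in N, time in s.
With the tool pointing down it reaches from about 325 to 850 mm from the base axis. Payload 15.5 kg.
Tool frame: the origin (TCP) lies at the very end of the fingers, on their centre line; the grasp point (between the pads) lies 19 mm behind it; z points along the fingers, y is the line along which they close (so a half turn about z gives the same grasp; the last joint's range is limited). The gripper opens to 91 mm and grips with 3 to 60 N. Pads are 32 mm wide; open, the fingers measure 118 mm over their backs; the gripper's body (76 mm by 178 mm) begins 60 mm behind the grasp point.
Start: joints at [1.238, 0.494, 1.345, -0, 1.302, -0.096], TCP at [146.616, 607.561, 213.915] pointing down, gripper open.
Joint ranges: [-2.91, 2.91], [-0.82, 2.16], [0.22, 2.67], [-1.22, 4.37], [0.12, 2.79], [-3.08, 3.08]. Speed limits (rad/s): [1.89, 1.89, 2.57, 3.01, 3.01, 3.01].

### API

Orientations are given as a unit quaternion [x, y, z, w].
In Python, from workcell import env gives the robot as it stands.
- The arm moves only by the tool carry_out, never from a script. Its argument "series" is a list that holds one entry, the list of rows, each a list of 4 numbers: the shift along the world's x, y, z in m, then the turn about the world's z in rad. A call has 1 to 12 rows; each row shifts and turns the commanded pose from where the row before left it; what a row does not reach is not made up. A row lasts 1/10 s, in which the tool goes at most 50 mm and 8.59 degrees, less where a joint would pass 70% of its speed; a pose out of reach is approached as far as the arm can. A call with a gripper value outside its range is refused whole. "jaw" is the finger opening in m, from 0 to 0.0912, set as the call begins (left out, the last holds). The fingers move at their own pace and stop on an object; the grip force is fixed at half the most. Time passes only in rows, so rows that do not move let the fingers close. It gives the time, the measured TCP pose, the force, the opening and the grip force at its end, in the units of the state.
- env.get_obs(): the state, without advancing time (a new reading comes with each control period).
- env.camera(name): name is "side" or "top" or "wrist"; returns a dict with "image" (480x640x3 uint8, red, green, blue), "camera_matrix" (3x3 intrinsics, pixels), "D" ([k1, k2, p1, p2, k3] as OpenCV has them; the pictures are not rectified), "R" (3x3) and "t" (3): a world point X has camera coordinates R X + t. Camera axes: x right, y down, z forward; pixel columns grow to the right and rows downward; lengths in mm; the calibration is good to about 2 mm. A picture is of the moment at which its call begins. There is no depth.
- env.hand_in(): hands the job in; it is judged then, once.
The state is a dict: "time": time; "joint_pos": joint angles; "dq": joint speeds; "effort": joint torques, N m; "eef_pos": TCP position; "eef_rot": TCP orientation; "wrist_force": force on the tool from outside, world axes, zero at the start; "ft_torque": the same for the moment, N m; "opening": finger opening in mm; "grasp_force": force on a finger pad.
Only numpy, scipy, OpenCV 4.12 (cv2) and the standard library are available. Lean on these libraries where they do the work, as an engineer would, in place of code of your own. Each camera call takes 0.05 s, during which the arm holds its last target. There are 200 camera calls.

### The job

Lay the tall grey electrical enclosure on its back across both bars of the paint rest, near their middle, door up, ready for spraying. It is too wide to grip: slide it upright along the bench until its foot meets the front bar squarely, hold it pressed lightly there for a second, then push its top so that it tips over the bar. Do not ram or squeeze it hard, leave the spray cans and the tape where they are, and let go at the end.

Things in the scene. Friction and masses are not known exactly. Their poses are not given: they have to be found in the camera images.
- enclosure_center (a point): Centre of the loose grey steel enclosure: 100 mm deep (x), 120 wide (y), 170 tall (z). It stands upright at the start, this point 85 mm above the bench. -x points out of its pale flat door (the face to push), x out of its plain back, z to its top. It starts 5 to 70 mm in front of the front bar, its back roughly towards it. Lying on its back on the bars, x points down and this point is 62 mm up.
- enclosure: The same enclosure; origin at the centre of its underside, same axes. About 0.7 kg, mostly a transformer in its foot (centre of mass about 54 mm up). On its slippery glides (friction about 0.2) it slides rather than tips when pushed at any height with nothing behind it; with its foot against the front bar about 3 N near the top tips it. It falls on by itself once leaned 50 to 65 degrees.
- rest: Paint rest, fixed to the bench: two aluminium rails (200 mm long, 12 mm high, inner sides 192 apart) and between them two rubber-topped wooden bars along its y, each 190 mm long, 20 wide, 12 high. Origin: on the bench, midway between the rails, at the front face of the front bar in its middle setting. x points from the front bar to the rear bar (the way to tip). -x side: where the enclosure starts.
- front_bar_middle (a point): Fixed point of the rest: top of the front bar's front face, 12 mm above the rest's origin, when the bar is in its middle setting. The bar is clamped by two black thumb nuts (25 mm high, at y = +-105 mm) up to 12 mm either way along the rest's x. This setting differs each time and is not reported here: feel for it. The bar does not yield.
- rear_bar_top (a point): Middle of the top of the fixed rear bar, 12 mm above the bench, 115 mm along the rest's x from its origin.
- spray_primer: red spray can, 67 mm diameter, 189 mm tall, loose; origin at the centre of its underside. Leave alone.
- spray_black: black spray can, 67 mm diameter, 200 mm tall, loose; origin at the centre of its underside. Leave alone.
- masking_tape: roll of masking tape lying flat, 113 mm diameter, 24 mm high, loose; origin at the centre of its underside. Leave alone.
Things that resemble listed ones, but are neither listed nor needed, are in the scene too. Of the things that look like the enclosure, take the one that is farthest to the robot's left at the start.

How it is judged (in metres and radians):
On the way, in this order (a step that is already met when the one before it is completed fails the run):
1. the enclosure stands upright with its foot pressed squarely against the front bar (contact force between enclosure and rest above 1 N and angle between enclosure_center's own z axis and vertical below 0.04 rad and angle between the y axis of enclosure_center and the y axis of rest, either way round below 0.07 rad), for 0.5 s.
2. it is being tipped over the front bar (angle between enclosure_center's own z axis and vertical between 0.35 and 1.3 rad and contact force between enclosure and rest above 0.5 N), for 0.1 s.
At the end, for the whole second after the job is handed in: The enclosure lies at rest on its back, door up and level within 5 degrees, across both bars (its centre 56 to 68 mm above the bench, 40 to 115 mm along the rest's x, within 28 mm of the rest's middle line), square to the rest within 8 degrees (angle between enclosure_center's own x axis and vertical above 3.05 rad and height (world z) of enclosure_center between 0.056 and 0.068 m and x of enclosure_center in the frame of rest between 0.04 and 0.115 m and y of enclosure_center in the frame of rest between -0.028 and 0.028 m and angle between the y axis of enclosure_center and the y axis of rest, either way round below 0.15 rad and linear speed of enclosure below 0.02 m/s); the robot touches nothing.
It fails at once if the enclosure is rammed or squeezed with more than 40 N (contact force between the arm and enclosure above 40 N).
It fails at once if a spray can or the tape is moved more than 15 mm (distance of any of spray_primer, spray_black, masking_tape from where it was at the start of the episode above 0.015 m).
It also fails if it takes over 54 s, if anything falls off the work surface, if the arm or the gripper's body presses on something with over 40 N, if the wrist force passes 120 N, or if a joint passes its speed limit or range.

## Working session

There is one attempt and no reset: what is moved stays moved. The work goes in short steps, Python scripts to look and compute and a tool call to move; the robot and the scene stay as the last step left them, time stands still between calls to the robot, and variables do not carry over. Pictures are saved under pics/ and viewed, at most 10 in all, crops included, and the job is handed in when it is done.

Besides the shell and the picture viewer there is one more tool, called after "Emit:" as name([rows], argument=value, ...), one row to a line, values as JSON. carry_out: Moves the arm, as the interface text tells. Its arguments: {"type":"object","properties":{"series":{"type":"array","items":{"type":"array","items":{"type":"array","items":{"type":"number"}}}},"jaw":{"type":"number"}},"required":["series"]}

```bash
mkdir -p pics; python3 - <<'E'
from workcell import env
import cv2,pickle
d={}
for n in("top","side"):
    c=env.camera(n);d[n]=c;cv2.imwrite(f"pics/{n}0.png",c["image"][:,:,::-1])
    print(n,c["camera_matrix"],c["D"],c["R"],c["t"])
pickle.dump(d,open("cams.pkl","wb"))
print(env.get_obs())
E
```

```text
top [[498.79728551   0.         320.32376998]
 [  0.         498.79728551 227.75664293]
 [  0.           0.           1.        ]] [-0.08721147  0.          0.          0.          0.        ] [[ 0.27788454 -0.96059194 -0.00658019]
 [-0.77115677 -0.21898885 -0.59779689]
 [ 0.57279789  0.17119287 -0.80162059]] [  9.60836833 526.48357566 882.00381918]
side [[450.51447692   0.         324.11954138]
 [  0.         450.51447692 244.1112062 ]
 [  0.           0.           1.        ]] [-0.0593418  0.         0.         0.         0.       ] [[-0.96856229  0.24811629 -0.01803879]
 [ 0.1422291   0.49280345 -0.85843791]
 [-0.20410285 -0.83401623 -0.51260019]] [ 521.50042406 -119.28125251 1336.00464586]
{'time': 0.1, 'joint_pos': array([ 1.23847114e+00,  4.94129528e-01,  1.34606694e+00, -1.87146135e-05,
        1.30249181e+00, -9.55013468e-02]), 'dq': array([ 0.00022513, -0.00083131, -0.00309249,  0.00036322, -0.00050907,
       -0.00185683]), 'effort': array([ 1.36894683e-03, -8.80239201e+01, -3.82542622e+01,  7.06542050e-02,
        4.80973127e-02, -3.40198346e-05]), 'eef_pos': array([146.52765732, 607.23114556, 213.39336966]), 'eef_rot': array([ 1.18132911e-01,  9.92997641e-01, -5.37240219e-04, -1.07476846e-04]), 'wrist_force': array([-0.26870605, -0.79164478, -1.17297435]), 'ft_torque': array([ 0.03088368, -0.0272487 , -0.03956522]), 'grasp_force': 0.0, 'opening': 91.13850444655954}
```

View pics/top0.png

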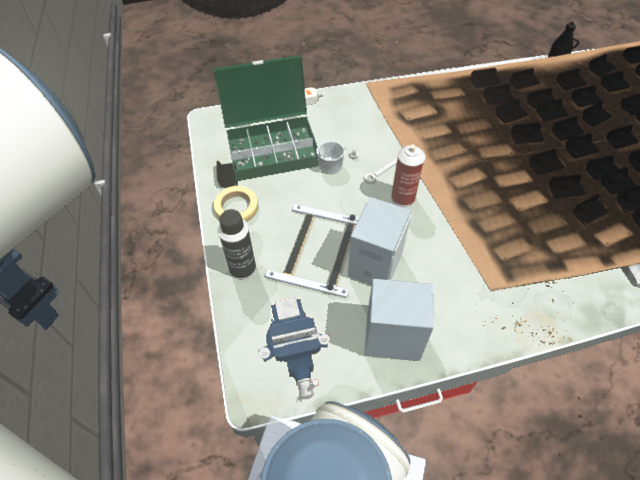

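View pics/side0.png

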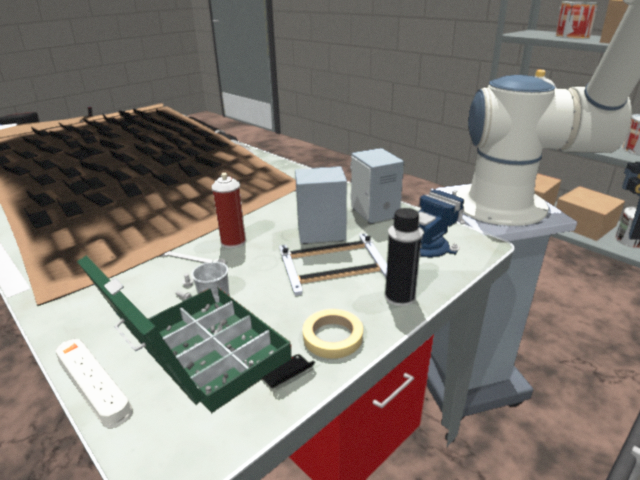

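The top view shows two enclosures. The one at px (380,240), beside the rest, is the left one, and the other is at (400,320). The rest's rails run (293,208)-(355,220) and (267,274)-(347,293), and the tipping direction is image-left (about +y). The primer can is at (407,175), close to the enclosure's far side. Next I'll enlarge for corner picking.

```bash
python3 - <<'E'
import cv2,pickle,numpy as np
d=pickle.load(open("cams.pkl","rb"))
a=cv2.resize(d["top"]["image"][135:335,255:445],None,fx=3,fy=3,interpolation=cv2.INTER_CUBIC)
b=cv2.resize(d["side"]["image"][150:310,260:420],None,fx=3,fy=3,interpolation=cv2.INTER_CUBIC)
for i,(im,x0,y0) in enumerate(((a,255,135),(b,260,150))):
    im=im[:,:,::-1].copy()
    for k in range(0,im.shape[1],60): cv2.putText(im,str(x0+k//3),(k,8),0,.35,(0,0,255));cv2.line(im,(k,0),(k,im.shape[0]),(0,0,255),1) if 0 else cv2.line(im,(k,10),(k,16),(0,0,255),1)
    for k in range(0,im.shape[0],60): cv2.putText(im,str(y0+k//3),(8,k+4),0,.35,(0,0,255));cv2.line(im,(0,k),(6,k),(0,0,255),1)
    cv2.imwrite(f"pics/crop{i}.png",im)
E
```

```text
(no output)
```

View pics/crop0.png

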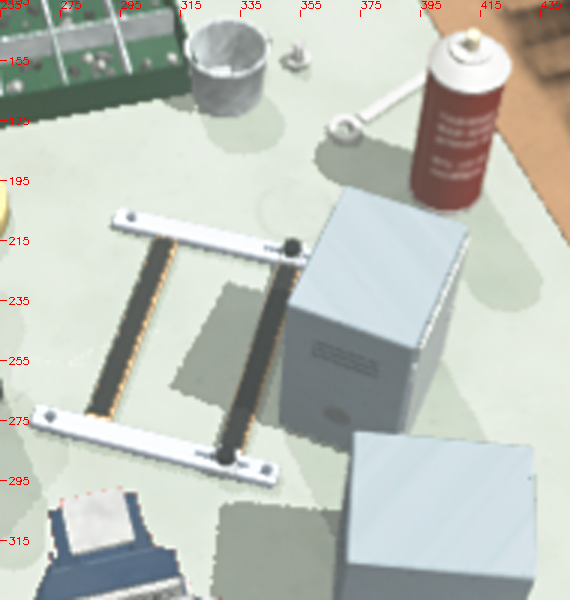

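View pics/crop1.png

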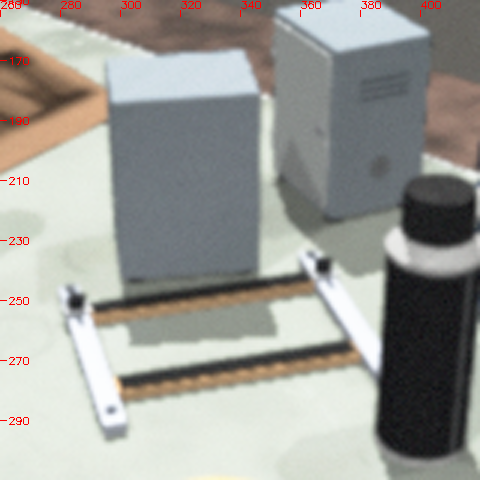

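Top crop: the enclosure's top corners are at full-image px (371,197), (411,212.3), (393,251) and (351.7,236.7). The rear bar's ends are near (310,215) and (287.7,272.3), and the nuts at (352,217) and (330,287). The side crop shows the enclosure's foot at (303,243)-(344,240), a little in front of the front bar (292,252)-(362,242).

```bash
cat > h.py <<'E'
import cv2,numpy as np,pickle
def ray(c,px,z):
    u=cv2.undistortPoints(np.array(px,float).reshape(-1,1,2),c["camera_matrix"],c["D"]).reshape(-1,2)
    R,t=np.array(c["R"]),np.array(c["t"]);o=-R.T@t
    v=np.c_[u,np.ones(len(u))]@R
    z=np.broadcast_to(z,len(u))
    return o+v*((z-o[2])/v[:,2])[:,None]
E
python3 - <<'E'
from h import *
np.set_printoptions(precision=1,suppress=True)
d=pickle.load(open("cams.pkl","rb"));T,S=d["top"],d["side"]
P=ray(T,[(371,197),(411,212.3),(393,251),(351.7,236.7)],170);print("encl top",P,P.mean(0))
for i in range(4):
    e=P[(i+1)%4]-P[i];print(np.hypot(*e[:2]),np.degrees(np.arctan2(e[1],e[0])))
def s(x,y,k): return (255+x/3,135+y/3) if k==0 else (260+x/3,150+y/3)
print("encl bottom side",ray(S,[s(124,281,1),s(258,272,1)],0),"top side",ray(S,[s(112,100,1),s(260,93,1),s(243,50,1),s(106,68,1)],170))
print("rails top",ray(T,[s(112,222,0),s(118,208,0),s(32,418,0),s(36,405,0),s(277,485,0),s(278,470,0)],12))
print("rear bar top T",ray(T,[s(165,240,0),s(98,412,0)],12),"S",ray(S,[s(120,381,1),s(352,346,1)],12))
print("front bar T",ray(T,[s(285,265,0),s(233,445,0)],12),"S",ray(S,[s(93,307,1),s(305,276,1)],12))
print("nuts T",ray(T,[s(291,242,0),s(226,452,0)],25),"S",ray(S,[s(76,297,1),s(322,262,1)],25))
print("holes",ray(T,[s(132,217,0),s(50,416,0),s(267,470,0)],12))
print("primer top",ray(T,[s(473,42,0)],189),"S",ray(S,[(224,177)],189), "black",ray(T,[(232,217)],200),ray(S,[(406,214)],200))
# decoy
print("decoy",ray(T,[s(355,433,0),s(532,447,0),s(530,578,0),s(347,562,0)],170))
E
```

```text
encl top [[620.1  70.4 170. ]
 [601.4 -23.4 170. ]
 [490.3  -5.2 170. ]
 [502.3  85.5 170. ]] [553.5  31.8 170. ]
95.57680839953258 -101.28723243149555
112.51333798837614 170.71450519833706
91.4879664620569 82.48059870130683
118.74131827518126 -7.319308824992654
encl bottom side [[614.9  62.3   0. ]
 [500.3  79.6   0. ]] top side [[618.1  67.5 170. ]
 [502.2  87.8 170. ]
 [488.9  -6.3 170. ]
 [609.5  -0.3 170. ]]
rails top [[658.3 276.1  12. ]
 [674.6 276.   12. ]
 [452.2 275.4  12. ]
 [464.5 276.5  12. ]
 [447.3  74.8  12. ]
 [460.2  77.4  12. ]]
rear bar top T [[651.8 226.2  12. ]
 [471.9 227.   12. ]] S [[651.6 224.5  12. ]
 [469.  227.5  12. ]]
front bar T [[653.8 120.5  12. ]
 [472.1 116.5  12. ]] S [[651.4 115.7  12. ]
 [470.2 116.4  12. ]]
nuts T [[669.1 119.7  25. ]
 [457.3 118.2  25. ]] S [[665.  117.7  25. ]
 [456.5 119.3  25. ]]
holes [[668.3 261.1  12. ]
 [457.9 262.4  12. ]
 [457.9  85.5  12. ]]
primer top [[776.8   5.5 189. ]] S [[785.  23. 189.]] black [[461.8 335.1 200. ]] [[461.3 341.1 200. ]]
decoy [[ 413.1   19.1  170. ]
 [ 434.2  -95.5  170. ]
 [ 340.4 -108.7  170. ]
 [ 320.4    3.4  170. ]]
```

Emit:
carry_out([
  [[0.0206,-0.0349,0.02,-0.067],[0.0206,-0.0349,0.02,-0.067],[0.0206,-0.0349,0.02,-0.067],[0.0206,-0.0349,0.02,-0.067],[0.0206,-0.0349,0.02,-0.067],[0.0206,-0.0349,0.02,-0.067],[0.0206,-0.0349,0,-0.067],[0.0206,-0.0349,0,-0.067],[0.0206,-0.0349,0,-0.067],[0.0206,-0.0349,0,-0.067],[0.0206,-0.0349,0,-0.067],[0.0206,-0.0349,0,-0.067]],
], jaw=0.07)

```text
time: 1.3
eef_pos: [394.2, 187.2, 333.8]
eef_rot: [0.498, 0.867, -0.0, -0.0]
wrist_force: [-0.1, 1.1, 0.2]
opening: 69.8
grasp_force: 0.0
```

Emit:
carry_out([
  [[0.0206,-0.0349,0,-0.067],[0.0206,-0.0349,0,-0.067],[0.0206,-0.0349,0,-0.067],[0.0206,-0.0349,0,-0.067],[0.0206,-0.0349,0,-0.067],[0.0206,-0.0349,0,-0.067],[0.0206,-0.0349,0,-0.067],[0.0206,-0.0349,0,-0.064],[0,0,0,0],[0,0,0,0]],
])

```text
time: 2.3
eef_pos: [558.5, -91.0, 333.2]
eef_rot: [0.709, 0.706, -0.0, -0.001]
wrist_force: [0.1, 0.1, -0.5]
opening: 70.1
grasp_force: 0.0
```

Emit:
carry_out([
  [[0,0,-0.04,0],[0,0,-0.04,0],[0,0,-0.04,0],[0,0,-0.04,0],[0,0,-0.04,0],[0,0,-0.03,0],[0,0,0,0],[0,0,0,0]],
])

```text
time: 3.1
eef_pos: [558.5, -89.8, 104.7]
eef_rot: [0.708, 0.706, -0.0, -0.0]
wrist_force: [0.6, 1.0, -0.7]
opening: 70.0
grasp_force: 0.0
```

Emit:
carry_out([
  [[0,0.004,0,0],[0,0.004,0,0],[0,0.004,0,0],[0,0.004,0,0],[0,0.004,0,0],[0,0.004,0,0],[0,0.004,0,0],[0,0.004,0,0],[0,0.004,0,0],[0,0.004,0,0],[0,0.004,0,0],[0,0.004,0,0]],
])

```text
time: 4.3
eef_pos: [558.6, -42.1, 103.9]
eef_rot: [0.708, 0.706, -0.0, -0.0]
wrist_force: [-0.3, -1.7, 1.5]
opening: 69.8
grasp_force: 1.3
```

Emit:
carry_out([
  [[0,0.002,0,0],[0,0.002,0,0],[0,0.002,0,0],[0,0.002,0,0],[0,0.002,0,0],[0,0.002,0,0],[0,0.002,0,0],[0,0.002,0,0],[0,0.002,0,0],[0,0.002,0,0]],
])

```text
time: 5.3
eef_pos: [558.7, -22.3, 103.9]
eef_rot: [0.708, 0.706, 0.0, 0.0]
wrist_force: [0.9, -2.6, 0.0]
opening: 70.1
grasp_force: 1.1
```

```bash
python3 - <<'E'
from workcell import env
import cv2,pickle
d={n:env.camera(n) for n in("top","side")}
pickle.dump(d,open("cams2.pkl","wb"))
a=cv2.resize(d["top"]["image"][135:335,255:445],None,fx=2,fy=2,interpolation=cv2.INTER_CUBIC)
b=cv2.resize(d["side"]["image"][110:310,230:420],None,fx=2,fy=2,interpolation=cv2.INTER_CUBIC)
cv2.imwrite("pics/c2.png",cv2.hconcat([a,b])[:,:,::-1])
o=env.get_obs();print(o["time"],o["eef_pos"],o["wrist_force"])
E
```

```text
5.4 [558.51241022 -22.10287748 103.91160217] [ 0.05062094 -0.51548399 -0.02803256]
```

View pics/c2.png

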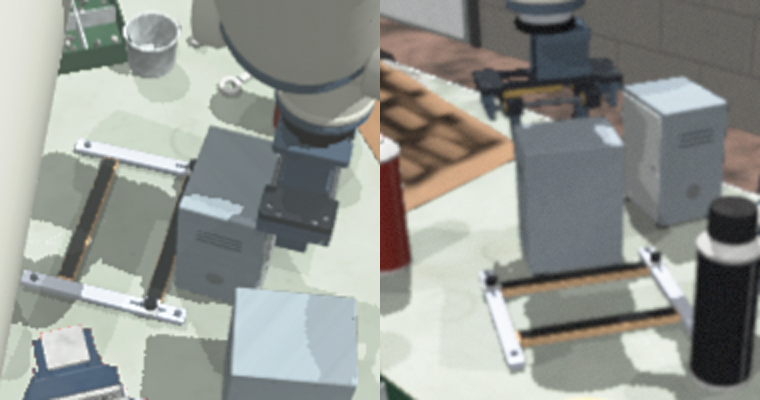

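The box is square to the bar. In the side view its foot runs about (304,246)-(351,239), just in front of the front bar. I'll check the lateral offset and gap.

```bash
python3 - <<'E'
from h import *
np.set_printoptions(precision=1,suppress=True)
d=pickle.load(open("cams2.pkl","rb"));S,T=d["side"],d["top"]
s=lambda x,y:(230+(x-380)/2,110+y/2)
t=lambda x,y:(255+x/2,135+y/2)
print(ray(S,[s(528,272),s(622,258)],0),ray(S,[s(523,154),s(620,141)],170))
print(ray(T,[t(213,127),t(181,204),t(270,222)],170))
E
```

```text
[[610.7  75.6   0. ]
 [485.3  74.9   0. ]] [[613.1  91.5 170. ]
 [493.7  87.1 170. ]]
[[610.   89.8 170. ]
 [498.   97.8 170. ]
 [500.9   3.2 170. ]]
```

Emit:
carry_out([
  [[0,0.002,0,0],[0,0.001,0,0],[0,0.001,0,0],[0,0.001,0,0],[0,0.001,0,0],[0,0.001,0,0]],
])

```text
time: 6.0
eef_pos: [558.6, -15.4, 103.9]
eef_rot: [0.708, 0.706, -0.0, -0.0]
wrist_force: [1.4, -1.5, -0.6]
opening: 69.6
grasp_force: 0.9
```

Emit:
carry_out([
  [[0,0.001,0,0],[0,0.001,0,0],[0,0.001,0,0],[0,0,0,0]],
])

```text
time: 6.4
eef_pos: [558.6, -12.2, 103.9]
eef_rot: [0.708, 0.706, 0.0, -0.0]
wrist_force: [0.2, 0.0, 0.6]
opening: 69.9
grasp_force: 0.1
```

Emit:
carry_out([
  [[0,0.001,0,0],[0,0.001,0,0],[0,0,0,0]],
])

```text
time: 6.7
eef_pos: [558.5, -10.4, 103.9]
eef_rot: [0.708, 0.706, -0.0, -0.0]
wrist_force: [-0.2, -2.3, 0.2]
opening: 70.1
grasp_force: 1.1
```

Emit:
carry_out([
  [[0,0.001,0,0],[0,0,0,0],[0,0,0,0]],
])

```text
time: 7.0
eef_pos: [558.6, -9.4, 103.9]
eef_rot: [0.708, 0.706, 0.0, -0.0]
wrist_force: [1.1, -2.5, 0.8]
opening: 69.9
grasp_force: 0.9
```

Emit:
carry_out([
  [[0,0.001,0,0],[0,0,0,0],[0,0,0,0]],
])

```text
time: 7.3
eef_pos: [558.8, -8.7, 104.1]
eef_rot: [0.708, 0.706, -0.0, 0.0]
wrist_force: [0.9, -5.4, 2.7]
opening: 70.2
grasp_force: 2.7
```

Emit:
carry_out([
  [[0,0.001,0,0],[0,0,0,0],[0,0,0,0]],
])

```text
time: 7.6
eef_pos: [558.8, -8.1, 104.2]
eef_rot: [0.708, 0.706, -0.0, 0.001]
wrist_force: [-1.2, -9.7, 5.2]
opening: 69.8
grasp_force: 4.5
```

Emit:
carry_out([
  [[0,0,0,0],[0,0,0,0],[0,0,0,0],[0,0,0,0],[0,0,0,0],[0,0,0,0],[0,0,0,0],[0,0,0,0],[0,0,0,0],[0,0,0,0],[0,0,0,0],[0,0,0,0]],
])

```text
time: 8.8
eef_pos: [558.9, -8.1, 104.2]
eef_rot: [0.708, 0.706, -0.0, 0.001]
wrist_force: [-0.1, -9.8, 6.1]
opening: 69.8
grasp_force: 4.5
```

```bash
python3 - <<'E'
from workcell import env
import cv2,pickle
d={n:env.camera(n) for n in("top","side")}
a=cv2.resize(d["top"]["image"][135:335,255:445],None,fx=2,fy=2,interpolation=cv2.INTER_CUBIC)
b=cv2.resize(d["side"]["image"][110:310,230:420],None,fx=2,fy=2,interpolation=cv2.INTER_CUBIC)
cv2.imwrite("pics/c3.png",cv2.hconcat([a,b])[:,:,::-1])
o=env.get_obs();print(o["time"],o["eef_pos"],o["wrist_force"])
E
```

```text
8.9 [558.84542907  -8.10270833 104.27253903] [ 0.16365091 -8.38003444  4.76287908]
```

View pics/c3.png

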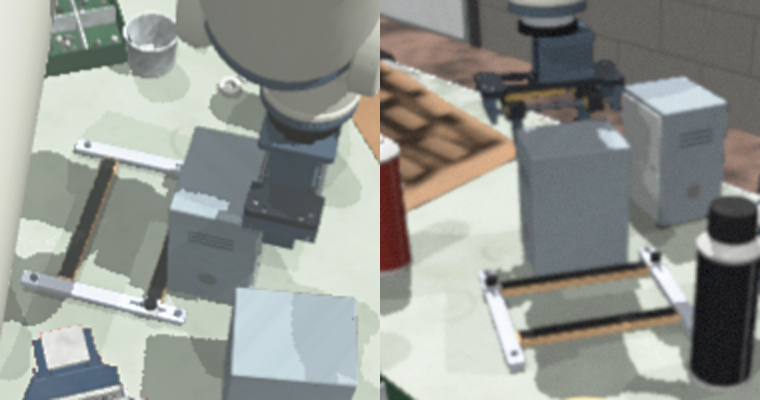

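The box is standing upright with its foot flush and square on the front bar (side view, foot at about (525,272)-(628,262) in the crop), and it was held at about 9 N. I'll back off, raise the fingers and tip it.

Emit:
carry_out([
  [[0,-0.005,0,0],[0,-0.005,0,0],[0,0,0.018,0],[0,0,0.018,0],[0,0.003,0,0],[0,0.003,0,0],[0,0.002,0,0],[0,0,0,0]],
])

```text
time: 9.7
eef_pos: [558.2, -9.2, 139.2]
eef_rot: [0.708, 0.706, -0.0, -0.0]
wrist_force: [-0.2, 0.0, -0.3]
opening: 70.0
grasp_force: 0.1
```

Emit:
carry_out([
  [[0,0.003,0.001,0],[0,0.003,0.003,0],[0,0.003,0.002,0],[0,0.003,0.002,0],[0,0.003,0.002,0],[0,0.003,0.002,0],[0,0.003,0.002,0],[0,0.003,0.002,0]],
])

```text
time: 10.5
eef_pos: [558.6, 14.8, 156.1]
eef_rot: [0.708, 0.706, 0.0, 0.0]
wrist_force: [-0.7, -1.8, -0.4]
opening: 69.9
grasp_force: 0.8
```

Emit:
carry_out([
  [[0,0.004,0.002,0],[0,0.004,0.002,0],[0,0.004,0.002,0],[0,0.004,0.002,0],[0,0.004,0.002,0],[0,0.004,0.001,0],[0,0.004,0.001,0],[0,0.004,0.001,0],[0,0.004,0.001,0],[0,0.004,0.001,0],[0,0.004,0.001,0],[0,0.004,0.001,0]],
])

```text
time: 11.7
eef_pos: [558.6, 62.9, 172.9]
eef_rot: [0.708, 0.706, -0.0, -0.0]
wrist_force: [0.3, -1.4, -0.3]
opening: 69.9
grasp_force: 0.4
```

Emit:
carry_out([
  [[0,0.004,0.001,0],[0,0.004,0,0],[0,0.004,0,0],[0,0.004,0,0],[0,0.004,0,0],[0,0.004,0,0],[0,0.004,0,0],[0,0.004,0,0],[0,0.004,0,0],[0,0.004,0,0]],
])

```text
time: 12.7
eef_pos: [558.6, 102.9, 173.9]
eef_rot: [0.708, 0.706, -0.0, -0.0]
wrist_force: [0.1, -1.5, 0.5]
opening: 70.2
grasp_force: 0.2
```

```bash
python3 - <<'E'
from workcell import env
import cv2
a=env.camera("side")["image"]
cv2.imwrite("pics/c4.png",cv2.resize(a[90:310,220:440],None,fx=2,fy=2)[:,:,::-1])
o=env.get_obs();print(o["time"],o["eef_pos"],o["wrist_force"])
E
```

```text
12.75 [558.56284917 103.38306073 173.8772672 ] [ 0.26673344  0.04741299 -0.05974084]
```

View pics/c4.png

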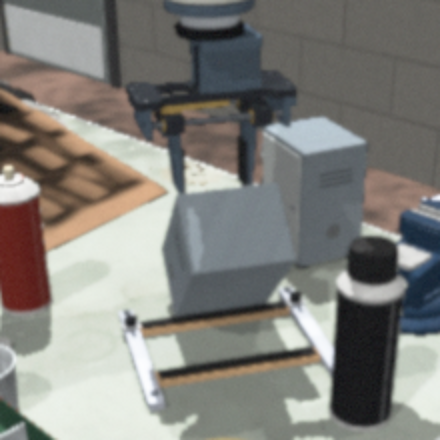

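The box leans about 40° over the front bar, still square, with the finger tips on the door near its top edge at about (210,190). I'll keep pushing until it falls.

Emit:
carry_out([
  [[0,0.004,0,0],[0,0.004,0,0],[0,0.004,-0.001,0],[0,0.004,-0.001,0],[0,0.004,-0.002,0],[0,0.004,-0.002,0],[0,0.004,-0.002,0],[0,0.004,-0.002,0],[0,0.004,-0.002,0],[0,0.004,-0.002,0],[0,0.004,-0.001,0],[0,0.004,-0.001,0]],
])

```text
time: 13.95
eef_pos: [558.6, 150.9, 157.8]
eef_rot: [0.708, 0.706, -0.0, -0.0]
wrist_force: [-0.4, -0.2, 0.8]
opening: 70.0
grasp_force: 0.0
```

Emit:
carry_out([
  [[0,0.003,0,0],[0,0.003,0,0],[0,0.003,0,0],[0,0.003,0,0],[0,0,0,0],[0,0,0,0],[0,-0.02,0.03,0],[0,-0.02,0.03,0],[0,-0.02,0.03,0],[0,-0.02,0.03,0],[0,-0.02,0.02,0],[0,0,0,0]],
])

```text
time: 15.15
eef_pos: [559.9, 60.5, 300.9]
eef_rot: [0.709, 0.705, 0.002, 0.002]
wrist_force: [0.5, 0.9, -0.6]
opening: 69.8
grasp_force: 0.0
```

```bash
python3 - <<'E'
from workcell import env
import cv2,pickle
d={n:env.camera(n) for n in("top","side")}
pickle.dump(d,open("cams3.pkl","wb"))
a=cv2.resize(d["top"]["image"][135:335,255:445],None,fx=2,fy=2,interpolation=cv2.INTER_CUBIC)
b=cv2.resize(d["side"]["image"][130:330,240:430],None,fx=2,fy=2,interpolation=cv2.INTER_CUBIC)
cv2.imwrite("pics/c5.png",cv2.hconcat([a,b])[:,:,::-1])
o=env.get_obs();print(o["time"],o["eef_pos"],o["wrist_force"])
E
```

```text
15.25 [558.5917688   62.31272638 297.87012601] [ 0.15340225 -0.19988918 -1.30744668]
```

View pics/c5.png

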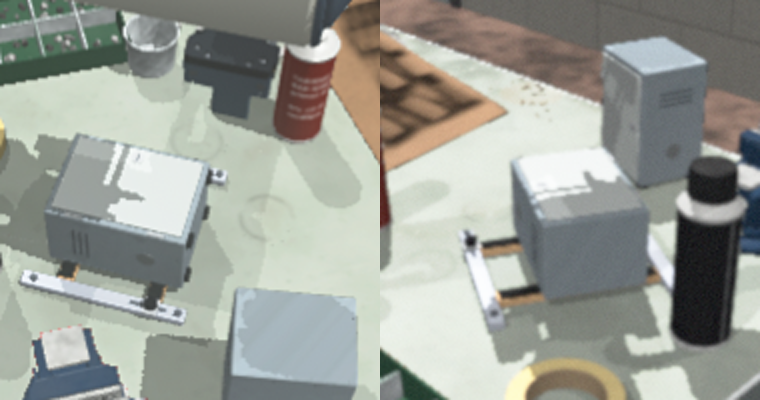

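The box lies door-up across both bars, with its top corners in the left crop at (80,134), (212,163), (188,238) and (48,211). I'll check its position on the rest.

```bash
python3 - <<'E'
from h import *
np.set_printoptions(precision=1,suppress=True)
d=pickle.load(open("cams3.pkl","rb"))
P=ray(d["top"],[(255+x/2,135+y/2) for x,y in((80,134),(212,163),(188,238),(48,211))],112)
print(P,P.mean(0)-[562,111.3,0])
E
```

```text
[[605.  246.7 112. ]
 [605.2  86.3 112. ]
 [496.5  87.5 112. ]
 [488.9 246.8 112. ]] [-13.1  55.5 112. ]
```

```bash
python3 -c "
from workcell import env
print(env.hand_in())"
```

```text
the job is handed in; nothing more can be done
None
```

I handed in with the enclosure lying door up and square across both bars, about 55 mm along the rest and about 13 mm off its middle line; the arm is clear and I did not touch the cans or tape, but the hand-in returned no verdict.

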